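Hold a casting-box side against the bench fence with a pusher pin

TASK

Take the pusher pin out of its block, put its nose through the hole of the battened board until the collar sits on the board, and with the pin slide the board flush against the fence. Finish while still holding the pin and pushing firmly on a diagonal, so that the board is pressed against the fence and down on the bench at once; only the pin may hold it there, and the other things on the bench stay undisturbed.

Things in the scene. Friction and masses are not known exactly. Their poses are not given: they have to be found in the camera images.
- table: The wooden work bench, top at z = 0. The board slides on it. Origin: middle of its top.
- fence: Straight timber fence clamped to the bench (it cannot move): 360 mm long, 40 mm thick, 40 mm tall, with a low steel clamp (top 62 mm above the bench) near each end, set back from the face. Its origin is at the foot of its flat working face, half-way along; its x axis points from the open bench into the fence (horizontal, square to the face, the push direction), y runs along the fence, z up. The working face is the plane x = 0 and the board lies on its -x side.
- board: The workpiece, a loose waxed panel (0.3 kg, friction about 0.35): plywood plate 70 mm (its x) by 160 mm (its y), 12 mm thick, on two battens 18 mm tall and wide that run along x at y = -60 and +60 mm: a low bridge, 30 mm tall in all, hollow under its middle. Origin: centre of its underside, at bench height; z up. A 160 mm edge (35 mm from the origin), whichever faces it, must meet the fence.
- board_hole (a point): Centre of the mouth of the round 14 mm hole through the middle of the board's plate, at the plate's top face, 30 mm above the bench. The plate is 12 mm thick there and below it is 18 mm of free space.
- holder: Fixed dark wood block 70 x 70 x 40 mm tall with one 14 mm hole, 32 mm deep, in the middle of its top, in which the pin stands at the start. Origin: centre of its underside.
- pin_grip (a point): Middle of the wooden handle of the pusher pin. The pin (0.12 kg), upright in the holder, is from the bottom: a 10 mm round steel nose 22 mm long with a tapered tip, a round steel collar 28 mm wide and 6 mm thick, and a square wooden handle 20 x 20 mm and 75 mm tall. This point is on the pin's axis, 46 mm above the underside of the collar and 35 mm below the handle's top; x and y are square to the handle's flat sides, z up along the pin.
- pin_tip (a point): Lower end of the pin's steel nose, 22 mm below the underside of the collar and 68 mm below the middle of the handle.
- mug: bystander: white mug 72 mm wide, 85 mm tall; origin in its underside.
- beaker_small: bystander: dark cup 56 mm wide, 70 mm tall; origin in its underside.
- screwdriver: bystander: screwdriver lying near the robot; origin in its underside.
- offcut: bystander: plain plywood offcut 50 x 150 x 18 mm with no hole; origin in its underside.
- brush: bystander: brush lying near the robot; origin in its underside.
Mind the look-alikes: they are no part of the job. What is shaped like the part that bears pin_grip but orange is not meant. Leave any yellow look-alike of the board alone.

How it is judged (in metres and radians):
On the way:
1. the pin's nose is through the board's hole (z of pin_tip in the frame of board_hole below -0.014 m and horizontal distance between pin_tip and board_hole below 0.009 m and contact force between the fingers and pin above 1 N), for 0.2 s.
At the end, for the whole second after the job is handed in: Pin gripped, tip 19 mm or more below the plate top and within 9 mm of the hole axis; board flat and still, gap to fence under 3 mm, within 0.05 rad, pressing on fence over 3 N and on bench over 8 N (weight included); pin pushes it over 4 N; fingers and arm clear of it (z of pin_tip in the frame of board_hole below -0.019 m and horizontal distance between pin_tip and board_hole below 0.009 m and x of board in the frame of fence above -0.038 m and angle between the y axis of board and the y axis of fence, either way round below 0.05 rad and y of board in the frame of fence between -0.11 and 0.11 m and angle between board's own z axis and vertical below 0.05 rad and height (world z) of board below 0.004 m and contact force between board and fence above 3 N and contact force between board and table above 8 N and contact force between pin and board above 4 N and contact force between the fingers and pin above 2 N and contact force between each of the arm, the fingers and board below 0.5 N and linear speed of board below 0.01 m/s); the arm keeps its last pose, push and grip.
It fails at once if a bystander is knocked over or shifted by more than 30 mm (distance of any of mug, beaker_small, screwdriver, offcut, brush from where it was at the start of the episode above 0.03 m or angle between any of mug, beaker_small's own z axis and vertical above 0.3 rad).
It also fails if it takes over 64 s, if anything falls off the work surface, if the arm or the gripper's body presses on something with over 40 N, if the wrist force passes 120 N, or if a joint passes its speed limit or range.

ROBOT

A 7-joint arm with a two-finger parallel gripper is mounted at the origin on the work surface. World frame = base frame: x ahead of the robot, y to its left, z up, the work surface at z = 0. Lengths are in mm, angles in rad, forces in N, time in s.
With the tool pointing down it reaches from about 400 to 875 mm from the base axis. Payload 4.4 kg.
Tool frame: the origin (TCP) lies at the very end of the fingers, on their centre line; the grasp point (between the pads) lies 19 mm behind it (hold_point_z is the distance from the TCP to the grasp point, in mm); z points along the fingers, y is the direction in which the jaws open and shut (so a half turn about z gives the same grasp; the last joint's range is limited). The gripper opens to 85 mm and grips with 20 to 120 N. Pads are 22 mm wide; open, the fingers measure 114 mm over their backs; the gripper's body (76 mm by 85 mm) begins 54 mm behind the grasp point. The pads swing forward as they close: fully open they stand 13 mm farther back than shut.
Start: joints at [1.047, 0.628, 0.038, 1.517, -0.027, 0.996, -0.02], TCP at [287.312, -583.069, 231.313] pointing down, gripper open.
Joint ranges: [-3.06, 3.06], [-0.37, 2.12], [-1.25, 1.32], [0.18, 2.47], [-1.1, 4.24], [0.23, 1.98], [-2.94, 2.94]. Speed limits (rad/s): [2.57, 2.57, 3.14, 3.14, 3.14, 3.14, 3.14].

INTERFACE

Orientations are given as a unit quaternion [x, y, z, w].
In Python, from station import * gives the robot as it stands. Calls block until the motion is done:
- movep(position, orientation): joint-space move of the TCP to a pose.
- servo_line(position, rotation=None, rate=150, max_force=None): straight line of the TCP; rotation=None keeps the orientation; rate is the mean speed in mm/s. With max_force (N) it stops when the force on the tool has changed by that much, and returns True; else False.
- move_j(angles): joint-space move.
- release() and close_gripper(force=None): open the fingers fully, or close them until they stop; force is the grip in N (None keeps the last).
- dwell(seconds).
- ik(position, orientation): joint angles nearest the present ones, or None.
- get_obs(): the state.
- read_camera(name): name is "scene" or "top" or "wrist"; returns a dict with "img" (384x512x3 uint8, blue, green, red), "fx", "fy", "cx", "cy" (pixels), "k1" (the pictures are not rectified: a ray, as slopes to the right and down, at radius r is drawn at 1 + k1 r^2 times it, then the intrinsics apply), "origin" and "rotation" of the camera in the world. Camera axes: x right, y down, z forward; pixel columns grow to the right and rows downward; lengths in mm; the calibration is good to about 2 mm. A picture is of the moment at which its call begins. There is no depth.
A pose or a line that the arm cannot do raises IKError and nothing moves.
- close_job(): hands the job in, once; it reports no verdict.
The state is a dict: "clock": time; "q": joint angles; "joint_vel": joint speeds; "joint_torque": joint torques, N m; "tool_pos": TCP position; "tcp_rot": TCP orientation; "ft_force": force on the tool from outside, world axes, zero at the start; "ft_torque": the same for the moment, N m; "opening": finger opening in mm.
Only numpy, scipy, OpenCV 4.12 (cv2) and the standard library are available. Lean on these libraries where they do the work, as an engineer would, in place of code of your own. Each camera call takes 0.05 s, during which the arm holds its last target.

## Working session

There is one attempt and no reset: what is moved stays moved. The work goes in short steps, each a Python script; the robot and the scene stay as the last script left them, time stands still between calls to the robot, and variables do not carry over. Pictures are saved under pics/ and viewed, and the job is handed in when it is done.

```bash
mkdir -p pics; ls
python3 - <<'E'
from station import *
import cv2
for n in ("scene","top","wrist"):
    c=read_camera(n); cv2.imwrite(f"pics/{n}0.png",c["img"]); print(n,{k:v for k,v in c.items() if k!="img"})
o=get_obs(); print(o)
E
```

```text
pics
scene {'fx': 355.62549512886375, 'fy': 355.62549512886375, 'cx': 254.58028932865034, 'cy': 192.71680907604411, 'k1': 0.01834922768977574, 'origin': array([1139.75136373, -524.69843087,  704.80752303]), 'rotation': array([ 0.81695707,  0.3763062 , -0.1895938 , -0.3937372 ])}
top {'fx': 491.67145534501174, 'fy': 491.67145534501174, 'cx': 255.79686248175702, 'cy': 193.77999679231635, 'k1': -0.1582241191905601, 'origin': array([ 391.66479386,  -26.82771938, 1649.52632454]), 'rotation': array([-0.70243572,  0.71028298, -0.02767304,  0.0362814 ])}
wrist {'fx': 314.28789808671235, 'fy': 314.28789808671235, 'cx': 252.10770474285965, 'cy': 187.99162613370044, 'k1': -0.0053489685403039985, 'origin': array([ 361.81140344, -546.35269641,  374.1634253 ]), 'rotation': array([ 0.83781091, -0.52139561, -0.08641858,  0.13693547])}
{'clock': 0.15, 'q': array([ 1.04719909,  0.62915   ,  0.03845536,  1.51811115, -0.02699476,
        0.99629799, -0.01998373]), 'joint_vel': array([ 1.86789350e-03, -1.17733425e-03,  2.69214270e-03, -3.76264535e-03,
       -3.19944397e-04, -9.49578980e-06, -6.75301856e-04]), 'joint_torque': array([ 1.95421846e-03, -5.63799083e+01,  1.22781839e+00, -1.93650126e+01,
        1.11655419e-02,  7.44787889e-03, -2.05003865e-06]), 'tool_pos': array([ 287.10363436, -582.64242018,  230.59856375]), 'tcp_rot': array([ 9.73915039e-01,  2.26911816e-01, -1.71914528e-04, -7.03519520e-04]), 'ft_force': array([0.32582092, 0.31788874, 0.12025503]), 'ft_torque': array([-0.0284234 , -0.02208905, -0.01733742]), 'opening': 85.34568849202707}
```

View pics/scene0.png

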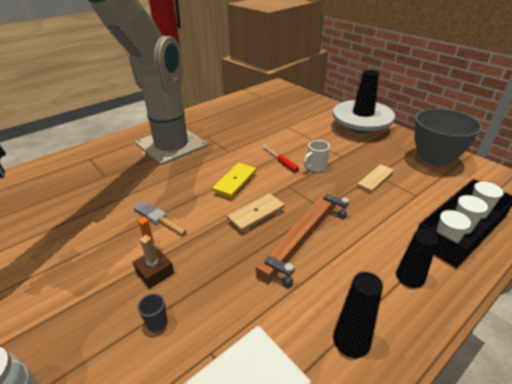

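View pics/top0.png

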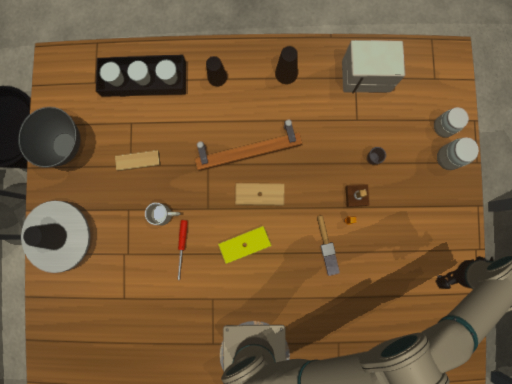

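View pics/wrist0.png

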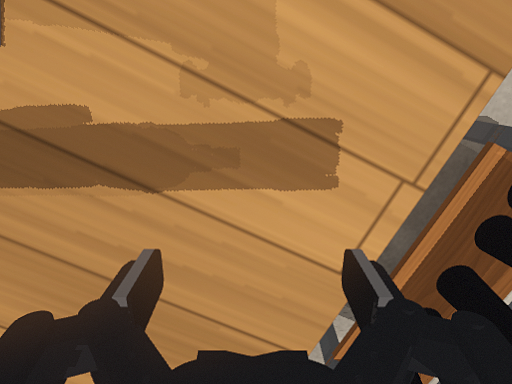

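Top view: the natural-wood pin is in the dark block at about (360,194). The orange look-alike is at (351,220). The natural board with a hole is at (260,194), with a yellow look-alike at (245,245) and an offcut without a hole at (137,160). The fence is at (248,150), with its clamps on the far side. The natural pin and natural board fit the description; I'll confirm with crops and measure.

```bash
cat > h.py <<'E'
from station import *
import numpy as np, cv2
from scipy.spatial.transform import Rotation as R
def cam(n,save=None):
    c=read_camera(n)
    if save: cv2.imwrite(f"pics/{save}.png",c["img"])
    return c
def K(c): return np.array([[c["fx"],0,c["cx"]],[0,c["fy"],c["cy"]],[0,0,1.]])
def D(c): return np.array([c["k1"],0,0,0,0.])
def rays(c,px):
    p=cv2.undistortPoints(np.asarray(px,float).reshape(-1,1,2),K(c),D(c)).reshape(-1,2)
    return R.from_quat(c["rotation"]).apply(np.c_[p,np.ones(len(p))])
def onz(c,px,z):
    d=rays(c,px); o=np.asarray(c["origin"]); return o+d*((z-o[2])/d[:,2])[:,None]
def proj(c,P):
    Rm=R.from_quat(c["rotation"]); v=Rm.inv().apply(np.atleast_2d(P)-c["origin"])
    return cv2.projectPoints(v,np.zeros(3),np.zeros(3),K(c),D(c))[0].reshape(-1,2)
def tri(cs,pxs):
    A=np.zeros((3,3));b=np.zeros(3)
    for c,p in zip(cs,pxs):
        d=rays(c,[p])[0];d/=np.linalg.norm(d);M=np.eye(3)-np.outer(d,d);A+=M;b+=M@c["origin"]
    return np.linalg.solve(A,b)
E
python3 - <<'E'
from h import *
np.set_printoptions(precision=1,suppress=True)
t=cam("top");s=cam("scene")
a=cv2.resize(t["img"][110:280,180:400],None,fx=3.6,fy=3.6,interpolation=cv2.INTER_CUBIC);cv2.imwrite("pics/crop_top.png",a)
a=cv2.resize(s["img"][150:340,110:360],None,fx=3.1,fy=3.1,interpolation=cv2.INTER_CUBIC);cv2.imwrite("pics/crop_scene.png",a)
E
```

```text
(no output)
```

View pics/crop_top.png

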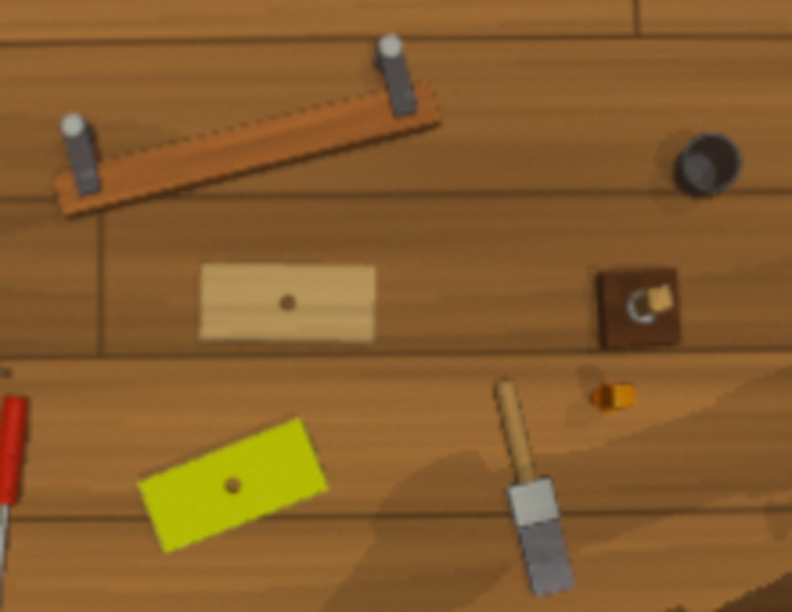

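View pics/crop_scene.png

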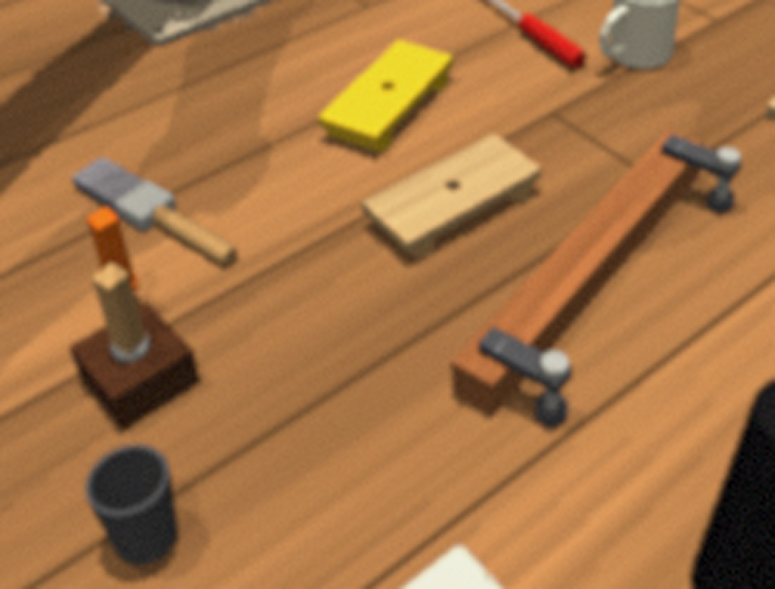

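The crops confirm it. The natural pin stands in the dark block, with its collar at crop (640,305). The natural board has its hole at crop (288,302). The fence's working face is its lower, robot-side edge, and the clamps sit at the back. Next I'll localise these.

```bash
cat > loc.py <<'E'
from h import *
np.set_printoptions(precision=1,suppress=True)
t=cam("top");s=cam("scene")
f=lambda p:(np.array(p,float)+.5)/3.6-.5+[180,110]
hsv=cv2.cvtColor(t["img"],cv2.COLOR_BGR2HSV)
# board by corner mask in top
def blob(lo,hi,x0,y0,x1,y1):
    m=cv2.inRange(hsv,lo,hi);k=np.zeros_like(m);k[y0:y1,x0:x1]=m[y0:y1,x0:x1]
    cs,_=cv2.findContours(k,cv2.RETR_EXTERNAL,cv2.CHAIN_APPROX_NONE);return max(cs,key=cv2.contourArea)
print("hsv board",hsv[188,245],"wood",hsv[210,250],"fence",hsv[152,240],"holder",hsv[205,352])
h_t=f([288,302]);h_s=(np.array([453,184.])+.5)/3.1-.5+[110,150]
print("hole top@30",onz(t,[h_t],30),"scene@30",onz(s,[h_s],30),"tri",tri([t,s],[h_t,h_s]))
print("board corners",onz(t,[f(p) for p in([201,263],[376,265],[374,343],[199,340])],30))
print("fence front top edge",onz(t,[f(p) for p in([66,214],[440,121])],40), "back",onz(t,[f(p) for p in([54,182],[433,84])],40))
fs=lambda p:(np.array(p,float)+.5)/3.1-.5+[110,150]
print("fence scene front",onz(s,[fs(p) for p in([655,147],[456,362])],40))
print("handle top top",onz(t,[f([658,298])],131-0),"scene",onz(s,[fs([111,274])],131),"tri",tri([t,s],[f([658,298]),fs([111,274])]))
print("collar",onz(t,[f([638,306])],44),onz(s,[fs([129,347])],44))
print("holder top",onz(t,[f(p) for p in([598,271],[678,268],[680,346],[601,350])],40),
 onz(s,[fs(p) for p in([74,351],[125,390],[193,347])],40))
E
python3 loc.py
```

```text
hsv board [ 18 130 178] wood [ 16 170 135] fence [ 14 184 140] holder [ 13 187  82]
hole top@30 [[539.4 -20.6  30. ]] scene@30 [[538.7 -24.8  30. ]] tri [538.4 -22.1  28.5]
board corners [[ 576.4   59.2   30. ]
 [ 572.6 -102.    30. ]
 [ 500.7  -99.    30. ]
 [ 505.3   61.5   30. ]]
fence front top edge [[ 622.3  182.9   40. ]
 [ 704.7 -162.9   40. ]] back [[ 652.3  194.1   40. ]
 [ 739.6 -157.2   40. ]]
fence scene front [[ 633.3  148.5   40. ]
 [ 709.2 -166.2   40. ]]
handle top top [[ 529.9 -341.4  131. ]] scene [[ 541.5 -352.   131. ]] tri [ 530.1 -346.2  118.8]
collar [[ 530.7 -340.7   44. ]] [[ 533.3 -351.7   44. ]]
holder top [[ 563.7 -305.4   40. ]
 [ 565.7 -379.8   40. ]
 [ 493.8 -379.4   40. ]
 [ 491.1 -306.2   40. ]] [[ 505.  -385.1   40. ]
 [ 566.2 -372.7   40. ]
 [ 562.7 -312.6   40. ]]
```

```bash
cat >> h.py <<'E'
def qd(psi): return [np.cos(psi/2),np.sin(psi/2),0,0]
E
python3 - <<'E'
from h import *
np.set_printoptions(precision=2,suppress=True)
print(ik([530,-343,260],qd(0)))
movep([470,-343,240],qd(0))
o=get_obs();print(o["clock"],o["tool_pos"],o["q"])
c=cam("wrist","w1");print(c["origin"],proj(c,[[530,-343,121],[530,-343,40]]))
E
```

```text
[ 0.43  0.58  0.16  1.54 -0.1   1.03 -0.95]
1.5083 [ 469.23 -344.49  240.13] [ 0.48  0.52  0.16  1.71 -0.1   0.92 -0.89]
[ 552.37 -344.37  383.78] [[250.17 110.84]
 [250.54 104.17]]
```

View pics/w1.png

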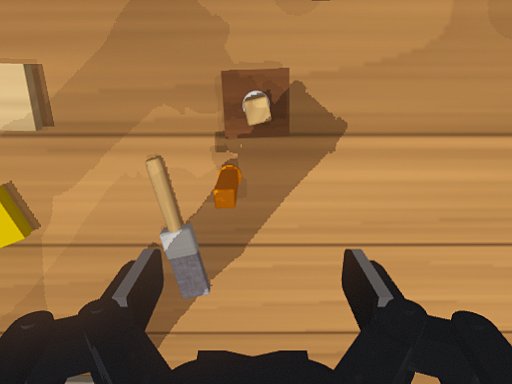

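The wrist view shows the pin's handle top at about (258,110), turned slightly, with the holder top spanning (222–290, 69–136). I'll take the handle's yaw from an enlarged crop and mask.

Run:
```python
from h import *
np.set_printoptions(precision=2,suppress=True)
c=cam("wrist");im=c["img"]
cr=cv2.resize(im[60:145,212:300],None,fx=7,fy=7,interpolation=cv2.INTER_CUBIC);cv2.imwrite("pics/w1c.png",cr)
h=cv2.cvtColor(im,cv2.COLOR_BGR2HSV);print(h[110,258],h[118,258],h[124,258],h[96,250])
m=np.zeros(im.shape[:2],np.uint8);m[85:130,235:280]=cv2.inRange(h,(10,60,170),(30,150,255))[85:130,235:280]
cs,_=cv2.findContours(m,cv2.RETR_EXTERNAL,cv2.CHAIN_APPROX_NONE);k=max(cs,key=cv2.contourArea)
P=onz(c,k.reshape(-1,2),121)[:,:2].astype(np.float32);r=cv2.minAreaRect(P);print(r,cv2.boxPoints(r))
print("holder",onz(c,[(222,71),(289,68),(290,135),(224,138)],40))
t=cam("top");print("top@121",onz(t,[(np.array([658,298.])+.5)/3.6-.5+[180,110]],121))
```

```text
[ 19 123 208] [ 18 123 207] [ 12 168  82] [ 15 133 102]
((530.2578735351562, -348.5970764160156), (18.64989471435547, 19.334993362426758), 14.067187309265137) [[ 518.86 -341.49]
 [ 523.56 -360.24]
 [ 541.65 -355.71]
 [ 536.95 -336.95]]
holder [[ 562.84 -314.24   40.  ]
 [ 565.52 -382.89   40.  ]
 [ 497.   -386.33   40.  ]
 [ 493.94 -314.13   40.  ]]
top@121 [[ 530.83 -343.52  121.  ]]
```

View pics/w1c.png

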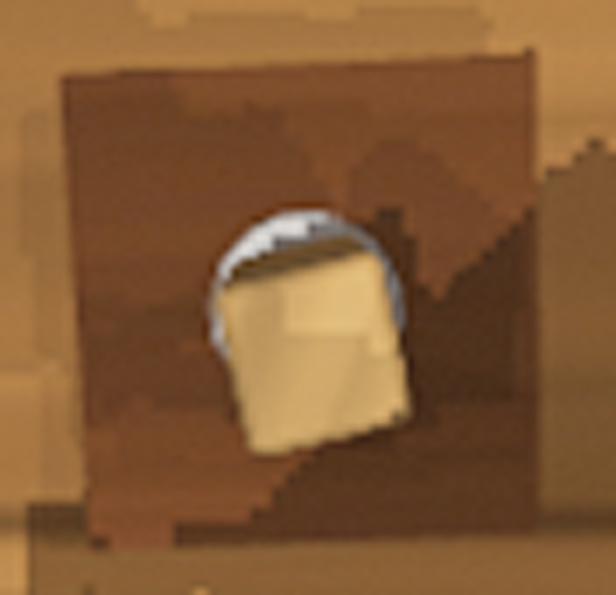

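Run:
```python
from h import *
np.set_printoptions(precision=2,suppress=True)
c=cam("wrist");t=cam("top")
print("decoy top",onz(c,[(226,197),(215,207),(238,207),(217,186),(239,188)],100)[:,:2],onz(c,[(229,168)],10)[:,:2])
for psi in (1.816,0.245):
    for p in([530,-347,230],[530,-347,57],[539,-21,90],[630,0,50]):print(psi,p,ik(p,qd(psi)))
```

```text
decoy top [[ 447.31 -319.39]
 [ 436.99 -308.39]
 [ 436.91 -330.75]
 [ 458.48 -311.17]
 [ 456.41 -332.05]] [[ 451.99 -316.17]]
1.816 [530, -347, 230] [ 0.74  0.62 -0.34  1.56  0.23  1.    0.58]
1.816 [530, -347, 57] [ 0.7   0.84 -0.28  1.69  0.34  0.66  0.48]
1.816 [539, -21, 90] [ 0.15  0.69 -0.25  1.94  0.3   0.55 -0.06]
1.816 [630, 0, 50] [ 0.09  0.84 -0.23  1.7   0.29  0.63 -0.05]
0.245 [530, -347, 230] [ 0.48  0.61  0.09  1.57 -0.06  0.97 -0.74]
0.245 [530, -347, 57] [ 0.49  0.82  0.07  1.7  -0.09  0.62 -0.71]
0.245 [539, -21, 90] [-0.06  0.68  0.07  1.95 -0.09  0.52 -1.25]
0.245 [630, 0, 50] [-0.08  0.83  0.06  1.71 -0.08  0.6  -1.3 ]
```

Run:
```python
from h import *
np.set_printoptions(precision=2,suppress=True)
movep([530.5,-347,160],qd(1.816))
o=get_obs();print(o["clock"],o["tool_pos"])
c=cam("wrist","w2");print(c["origin"])
p=o["tool_pos"]
print(proj(c,[[530.5,-347,121],[530.5,-343.5,121],[530.5,-347,46]]))
```

```text
3.05 [ 530.31 -347.24  160.09]
[ 511.34 -267.33  303.77]
[[251.27 218.34]
 [252.6  213.41]
 [251.52 182.52]]
```

View pics/w2.png

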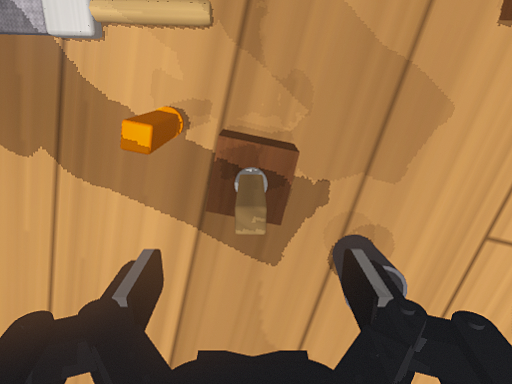

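Run:
```python
from h import *
np.set_printoptions(precision=2,suppress=True)
t=cam("top");print("beaker",onz(t,[(376.5,156)],70))
print(servo_line([530.5,-347.5,58],rate=80,max_force=12))
o=get_obs();print(o["tool_pos"],o["ft_force"])
close_gripper(100)
o=get_obs();print(o["clock"],o["tool_pos"],o["ft_force"],o["opening"])
cam("wrist","w3")
```

```text
beaker [[ 654.64 -404.78   70.  ]]
False
[ 530.92 -347.73   58.61] [0.34 0.21 0.44]
5.1917 [ 530.75 -347.61   58.29] [-0.76  0.05  2.21] 18.818188608485144
```

View pics/w3.png

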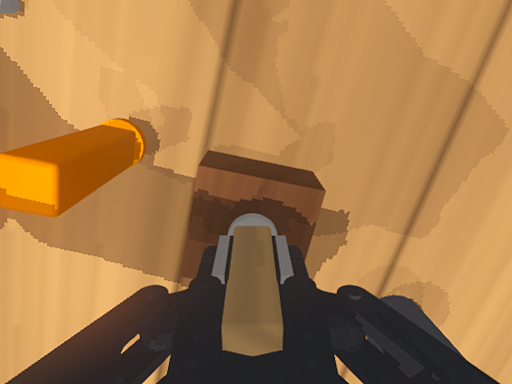

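The handle is gripped between the pads. The finger opening reads 18.8 mm and the collar is visible at about (252,225). Next I lift the pin and carry it over the board.

Run:
```python
from h import *
np.set_printoptions(precision=2,suppress=True)
servo_line([530.5,-347.5,130],rate=100)
o=get_obs();print(o["ft_force"],o["opening"])
movep([538.5,-24,125],qd(1.816))
o=get_obs();print(o["clock"],o["tool_pos"],o["opening"],o["ft_force"])
c=cam("wrist","w4");tp=o["tool_pos"]
print(proj(c,[tp-[0,0,40.3],tp-[0,0,18.3],[538.5,-24,30]]))
s=cam("scene","s4");t=cam("top","t4")
cv2.imwrite("pics/s4c.png",cv2.resize(s["img"][150:250,200:310],None,fx=6,fy=6,interpolation=cv2.INTER_CUBIC))
```

```text
[ 0.31  0.22 -0.87] 19.056027922918016
7.3333 [538.82 -25.97 124.87] 18.723908787003108 [ 0.49 -0.45 -0.75]
[[250.86 217.82]
 [250.71 233.61]
 [251.33 187.57]]
```

View pics/w4.png

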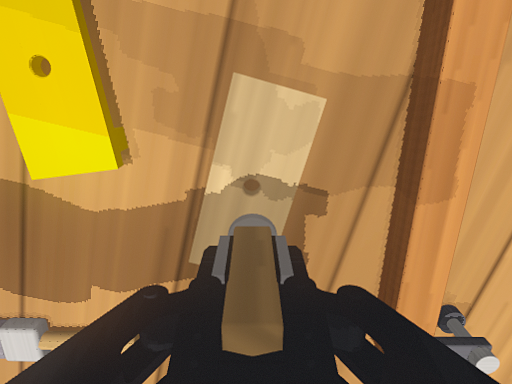

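View pics/s4c.png

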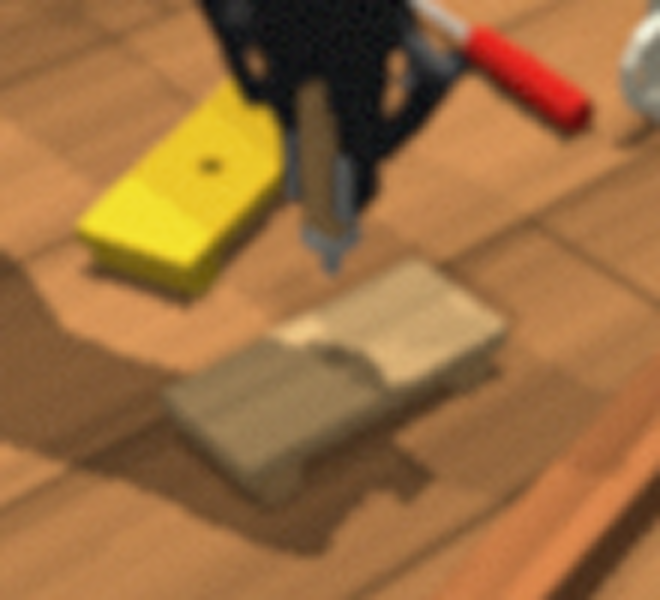

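Wrist view: the hole of the natural board is at about (251,186), and the pin's collar rim peaks at about (252,213). I'll refine both, then go closer.

Run:
```python
from h import *
np.set_printoptions(precision=2,suppress=True)
o=get_obs();tp=o["tool_pos"]
c=cam("wrist")
im=c["img"];cv2.imwrite("pics/w5c.png",cv2.resize(im[165:265,200:305],None,fx=6,fy=6,interpolation=cv2.INTER_CUBIC))
g=cv2.cvtColor(im,cv2.COLOR_BGR2GRAY)
print("hole",onz(c,[(251.5,186)],30))
a=np.linspace(0,2*np.pi,73)
for off in (-3,0,3):
  ctr=tp+off*np.array([np.cos(1.816),np.sin(1.816),0])
  for dz in(-18.3,-12.3):
    P=proj(c,ctr+np.c_[14*np.cos(a),14*np.sin(a),0*a+dz]);print(off,dz,P[:,1].min(),P[:,0].min(),P[:,0].max())
print(R.from_quat(o["tcp_rot"]).as_matrix())
```

```text
hole [[538.24 -22.61  30.  ]]
-3 -18.3 215.96024174332487 226.37995412897382 275.0688977617051
-3 -12.3 220.43015271348636 225.54216124473842 275.812913970664
0 -18.3 211.01678569522576 226.22227550762426 275.17271954996454
0 -12.3 215.34647794890094 225.37461021597144 275.9243117952873
3 -18.3 206.01869402053967 226.06295721662678 275.2776053434095
3 -12.3 210.2046874833522 225.2052582063056 276.0368904003667
[[-0.24  0.97  0.  ]
 [ 0.97  0.24 -0.  ]
 [-0.   -0.   -1.  ]]
```

View pics/w5c.png

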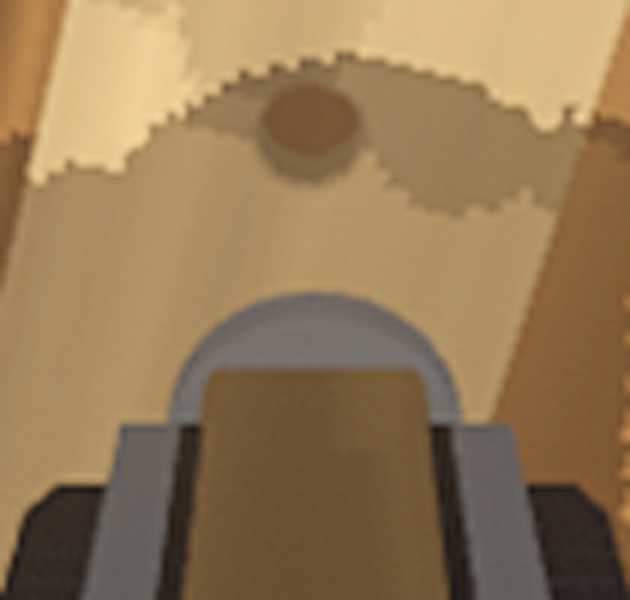

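```bash
cat >> h.py <<'E'
def settle(target,psi,rate=60,n=3):
    cmd=np.array(target,float)
    for i in range(n):
        servo_line(list(cmd),qd(psi),rate=rate);dwell(0.1)
        e=np.array(target)-get_obs()["tool_pos"]
        if np.linalg.norm(e)<0.4: break
        cmd+=e
    return cmd
E
python3 - <<'E'
from h import *
np.set_printoptions(precision=2,suppress=True)
cmd=settle([537.1,-21.8,80],1.816)
o=get_obs();tp=o["tool_pos"];print(cmd,tp,o["clock"],o["ft_force"])
c=cam("wrist");im=c["img"];cv2.imwrite("pics/w6c.png",cv2.resize(im[165:265,200:305],None,fx=6,fy=6,interpolation=cv2.INTER_CUBIC))
ctr=tp+[1.1,-1.2,0]
print("tip,coll,hole@tp",proj(c,[ctr-[0,0,40.3],[538.2,-23,30]]))
s=cam("scene");cv2.imwrite("pics/s6c.png",cv2.resize(s["img"][165:240,220:300],None,fx=8,fy=8,interpolation=cv2.INTER_CUBIC))
print("scene tip",proj(s,[ctr-[0,0,40.3],[538.2,-23,30]]))
E
```

```text
[537.02 -21.74  79.89] [537.01 -21.75  79.89] 9.2333 [-0.46 -0.41 -1.49]
tip,coll,hole@tp [[252.09 219.95]
 [252.2  214.08]]
scene tip [[256.09 206.12]
 [256.13 208.66]]
```

View pics/w6c.png

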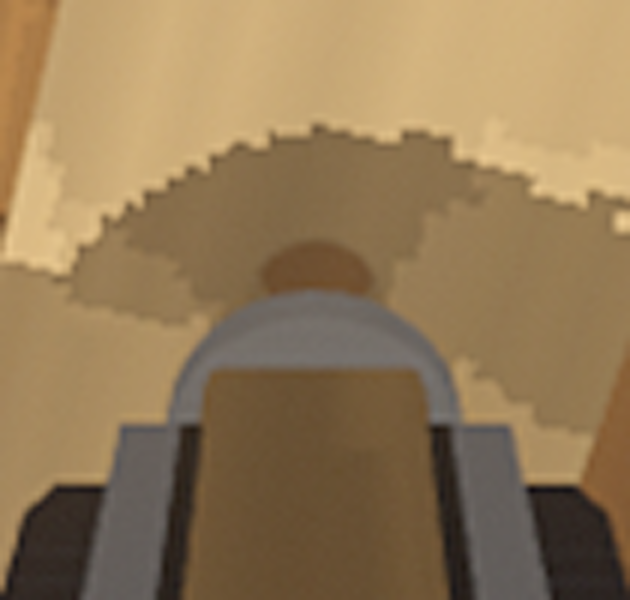

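View pics/s6c.png

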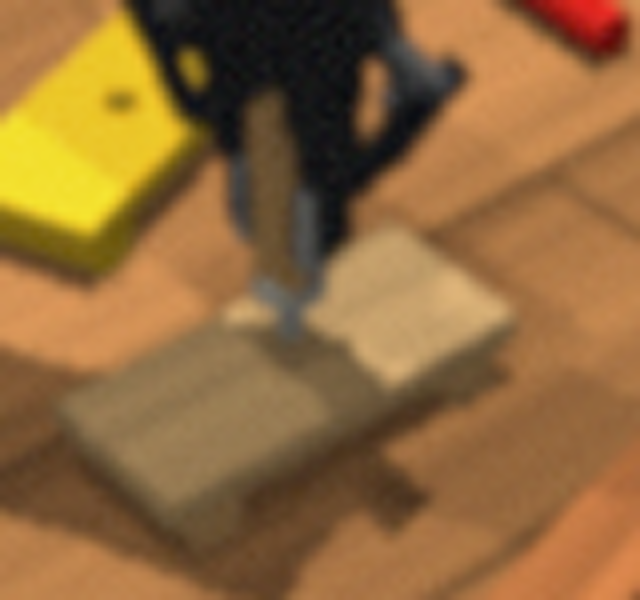

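Wrist view: the hole is laterally centred on the collar (column 317 against 315 in the crop). Its far edge is at row 204.5, as predicted. I'll lower the pin with a force guard.

Run:
```python
from h import *
np.set_printoptions(precision=2,suppress=True)
b=get_obs()
r=servo_line([537.02,-21.74,45],qd(1.816),rate=25,max_force=8)
o=get_obs();print(r,o["tool_pos"],o["ft_force"]-b["ft_force"],o["clock"],o["opening"])
c=cam("wrist");cv2.imwrite("pics/w7c.png",cv2.resize(c["img"][100:290,150:360],None,fx=3,fy=3,interpolation=cv2.INTER_CUBIC))
s=cam("scene");cv2.imwrite("pics/s7c.png",cv2.resize(s["img"][165:240,220:300],None,fx=8,fy=8,interpolation=cv2.INTER_CUBIC))
```

```text
True [536.89 -21.73  48.22] [-0.76  0.47  8.16] 10.4833 18.96731619325734
```

View pics/w7c.png

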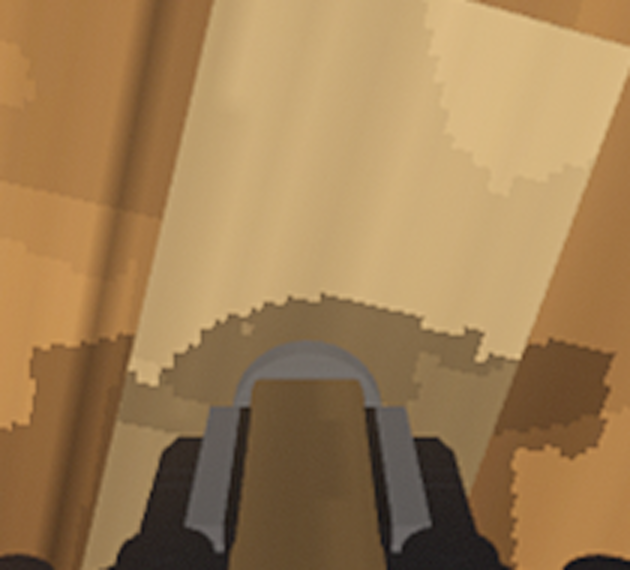

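View pics/s7c.png

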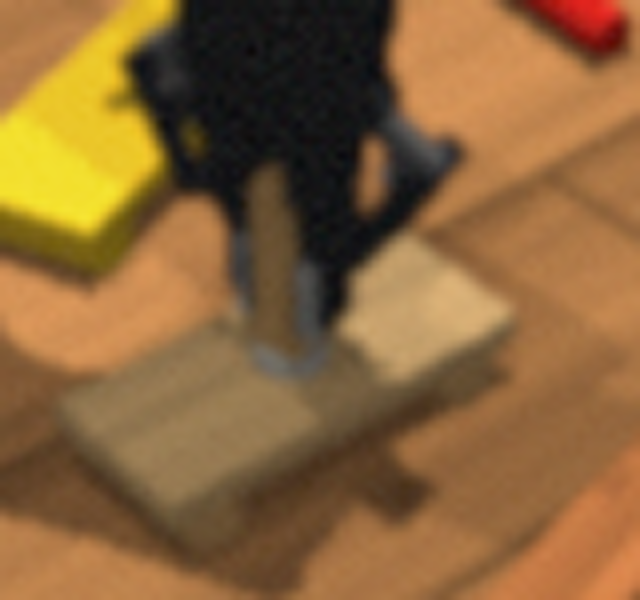

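The guard stopped the tool at z = 48.2, so the collar underside is at about 30 mm and seated on the plate, with 8 N of downward force. Next I slide toward the fence.

Run:
```python
from h import *
np.set_printoptions(precision=2,suppress=True)
n=np.array([.973,.231,0])
p0=np.array([537.02,-21.74,48.2])
for d,mf in((70,18),):
    r=servo_line(list(p0+n*d),qd(1.816),rate=40,max_force=mf)
    o=get_obs();print(d,r,o["tool_pos"],o["ft_force"],o["clock"])
c=cam("wrist","w8");t=cam("top");cv2.imwrite("pics/t8c.png",cv2.resize(t["img"][110:230,180:320],None,fx=5,fy=5,interpolation=cv2.INTER_CUBIC))
```

```text
70 False [604.65  -5.88  48.25] [-4.85 -1.48  5.05] 12.5083
```

View pics/w8.png

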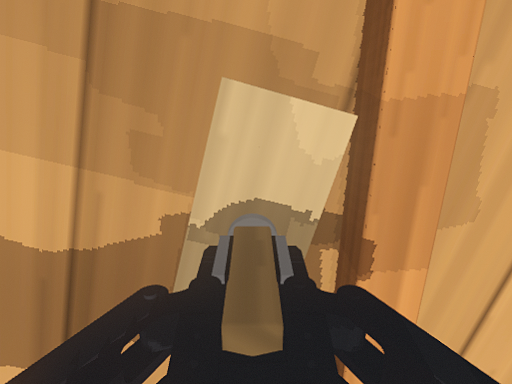

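View pics/t8c.png

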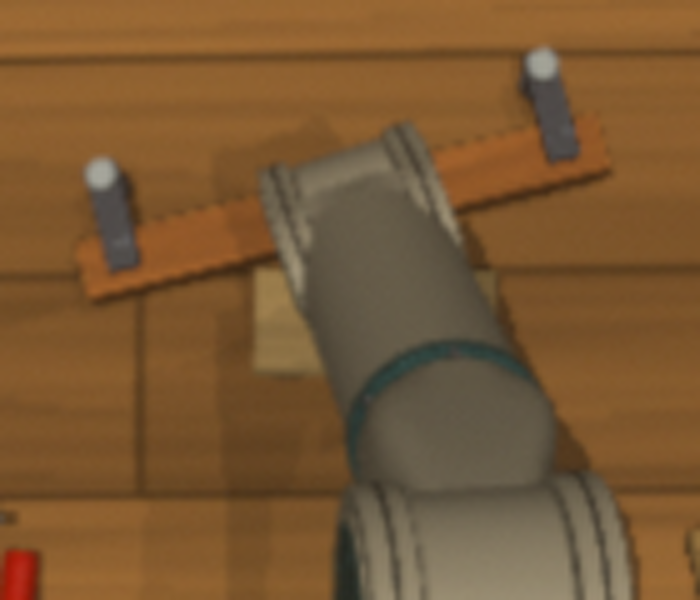

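The board is following the pin. In the wrist view its near corner at (357,117) is about to meet the fence. I'll keep pushing with the force guard.

Run:
```python
from h import *
np.set_printoptions(precision=2,suppress=True)
n=np.array([.973,.231,0])
p0=np.array([537.02,-21.74,48.2])
for d in (80,86,92,98,104):
    r=servo_line(list(p0+n*d),qd(1.816),rate=30,max_force=15)
    o=get_obs();print(d,r,o["tool_pos"],(o["tool_pos"]-p0)@n,o["ft_force"],o["clock"])
    if r:break
c=cam("wrist","w9");s=cam("scene");cv2.imwrite("pics/s9c.png",cv2.resize(s["img"][140:280,210:360],None,fx=4,fy=4,interpolation=cv2.INTER_CUBIC))
```

```text
80 False [612.98  -4.19  48.28] 77.96164979353632 [-6.62 -2.23  8.66] 13.0917
86 True [613.71  -4.38  48.37] 78.63225864329308 [-0.77 -0.71  5.91] 13.325
```

View pics/w9.png

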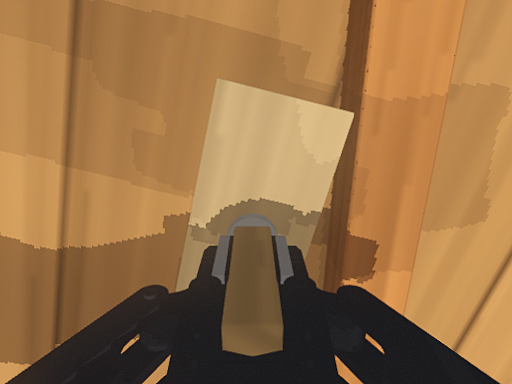

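View pics/s9c.png

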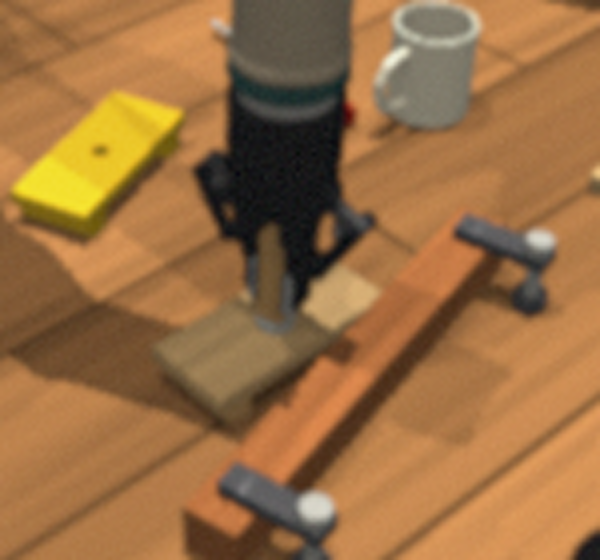

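The corner touched the fence, and the bump tripped the guard. I'll continue so the board swings flush.

Run:
```python
from h import *
np.set_printoptions(precision=2,suppress=True)
n=np.array([.973,.231,0])
p0=np.array([537.02,-21.74,48.2])
for d in (82,85,88,91,94,97,100):
    r=servo_line(list(p0+n*d),qd(1.816),rate=20,max_force=25)
    o=get_obs();print(d,r,o["tool_pos"],(o["tool_pos"]-p0)@n,o["ft_force"],o["clock"])
    if r or -o["ft_force"]@n>18:break
c=cam("wrist","w10");s=cam("scene");cv2.imwrite("pics/s10c.png",cv2.resize(s["img"][140:280,210:360],None,fx=4,fy=4,interpolation=cv2.INTER_CUBIC))
```

```text
82 False [613.77  -4.36  48.29] 78.69659464707237 [-9.29 -2.21  9.86] 13.85
85 False [614.93  -4.44  48.31] 79.80634685631894 [-12.4   -3.97  14.68] 14.15
88 False [617.21  -4.64  48.31] 81.97360891493162 [-12.83  -5.34  16.76] 14.45
91 False [620.93  -4.38  48.3 ] 85.64946177631013 [-12.11  -6.44  14.21] 14.75
94 False [624.93  -3.57  48.3 ] 89.73774612827317 [-10.42  -6.52  13.05] 15.05
97 False [628.54  -2.59  48.28] 93.46834648447957 [-8.33 -5.88 11.59] 15.35
100 False [630.36  -2.31  48.3 ] 95.30558422186836 [-10.1   -5.19  13.1 ] 15.65
```

View pics/w10.png

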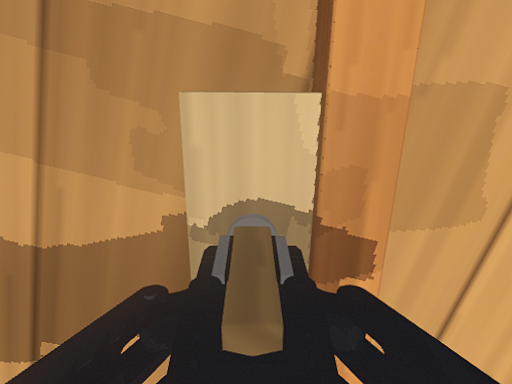

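View pics/s10c.png

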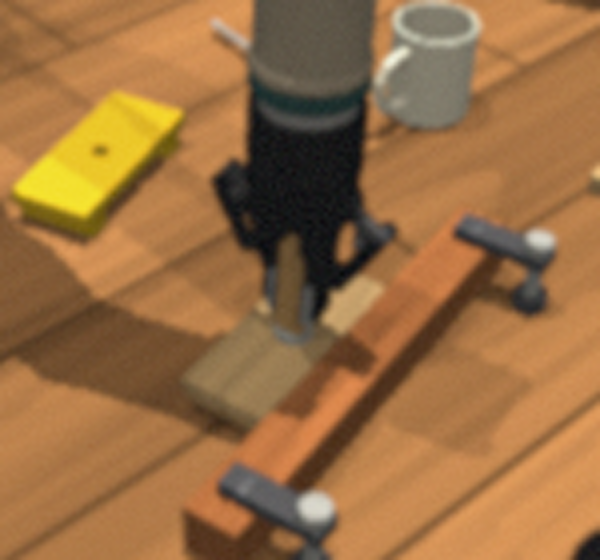

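The board looks nearly flush. I'll press harder, first horizontally and then down.

Run:
```python
from h import *
np.set_printoptions(precision=2,suppress=True)
n=np.array([.973,.231,0])
p0=np.array([537.02,-21.74,48.2])
for d,dz in ((103,0),(105,0),(106,-2),(107,-4)):
    r=servo_line(list(p0+n*d+[0,0,dz]),qd(1.816),rate=12,max_force=25)
    o=get_obs();f=o["ft_force"];print(d,dz,r,o["tool_pos"],(o["tool_pos"]-p0)@n,f,"H",-f@n,o["clock"],o["opening"])
    if r or -f@n>24 or f[2]>32:break
c=cam("wrist","w11");cv2.imwrite("pics/w11c.png",cv2.resize(c["img"][60:300,140:380],None,fx=2.5,fy=2.5,interpolation=cv2.INTER_CUBIC))
```

```text
103 0 False [630.54  -2.21  48.31] 95.51075024049648 [-16.14  -5.9   19.4 ] H 17.06335203461663 16.15 18.897537282129278
105 0 False [630.71  -2.21  48.32] 95.66688216243253 [-19.76  -6.69  22.97] H 20.77091647376996 16.4667 18.955763768810737
106 -2 False [630.78  -2.22  48.25] 95.73514915880041 [-25.3   -7.25  37.47] H 26.295868486770004 16.8 18.893275636658668
```

View pics/w11c.png

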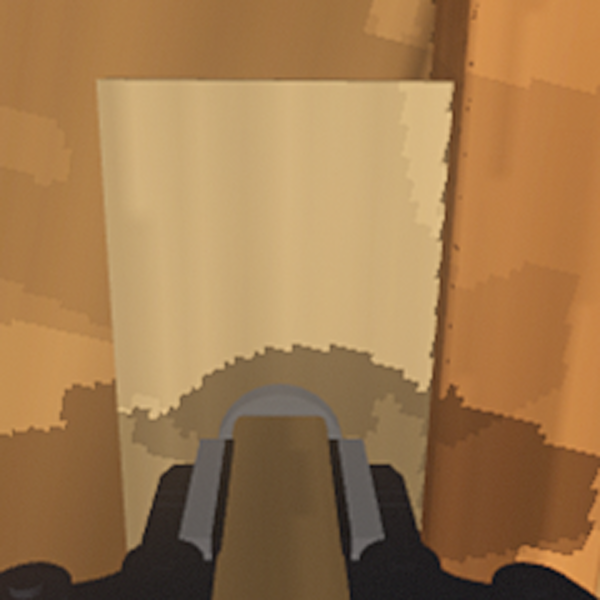

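Run:
```python
from h import *
np.set_printoptions(precision=3,suppress=True)
for i in range(3):
    dwell(.3);o=get_obs();print(o["clock"],o["tool_pos"],o["ft_force"],np.abs(o["joint_vel"]).max())
c=cam("wrist");im=c["img"]
for k,z in (("img",0),):
    cv2.imwrite("pics/w12c.png",cv2.resize(im[60:240,270:390],None,fx=3.3*2,fy=3.3,interpolation=cv2.INTER_CUBIC))
```

```text
17.15 [630.763  -2.184  48.267] [-25.288  -8.215  37.973] 0.0024205040985277285
17.45 [630.759  -2.207  48.242] [-24.863  -8.437  38.593] 0.0016335159887810743
17.75 [630.759  -2.181  48.259] [-24.652  -6.86   38.257] 0.0009076873551168263
```

View pics/w12c.png

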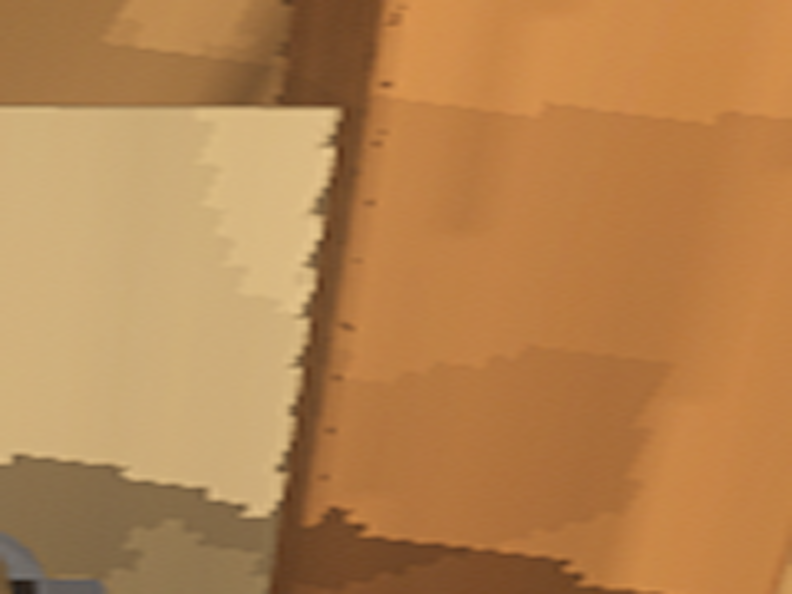

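Run:
```python
from h import *
np.set_printoptions(precision=3,suppress=True)
c=cam("wrist");f=lambda p:[p[0]/6.6+270-.4,p[1]/3.3+60-.4]
B=onz(c,[f((341,110)),f((275,540))],30);F=onz(c,[f((378,60)),f((303,520))],40);G=onz(c,[f((288,0)),f((279,100))],0)
B2=onz(c,[f((0,107))],30)
def ang(P):d=P[0]-P[1];return np.arctan2(-d[0],d[1])
d=F[0]-F[1];d/=np.linalg.norm(d);n=np.array([d[1],-d[0],0])
print("yaw board,fence",ang(B),ang(F),"board edge minus fence along normal",(B-F[0])@n,"foot",(G-F[0])@n)
print("end edge (square to y) dir",B[0]-B2[0], np.arctan2((B[0]-B2[0])[1],(B[0]-B2[0])[0]))
```

```text
yaw board,fence 0.23315339258681417 0.2325718954989451 board edge minus fence along normal [-0.108 -0.067] foot [-0.359  0.023]
end edge (square to y) dir [24.699  5.696  0.   ] 0.2266383034304951
```

The board is flush: yaw is 0.233 against 0.233 for the fence, and the gap is about 0.1 mm. The push is steady at about 25 N horizontally and 38 N down. I'll take one last look before handing in.

Run:
```python
from h import *
s=cam("scene","s13")
```

```text
(no output)
```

View pics/s13.png

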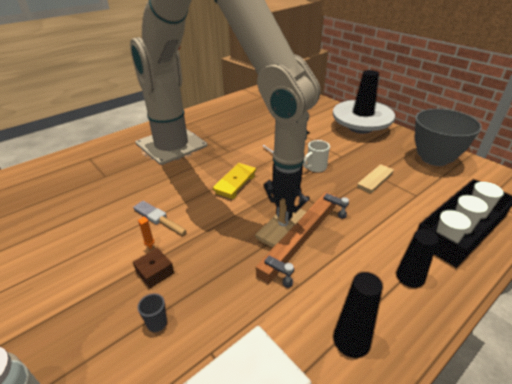

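The board lies at the fence at about (280,230), with the pin upright in the gripper. The bystanders in view are where they were at the start.

Run:
```python
from h import *
print(close_job()); o=get_obs();print(o["clock"],o["tool_pos"],o["ft_force"],o["opening"])
```

```text
the job is handed in; nothing more can be done
None
the job is handed in; nothing more can be done
```

The job is handed in with the board flush against the fence and the pin still gripped and pushing on the diagonal. I took the natural-wood pin from its block, lowered its nose through the natural board's hole until the collar seated, and slid the board until it swung flush.

**Last checks (about 18 s of the 64 s used):**
- **Alignment:** the board's yaw was 0.233 rad and the fence's was 0.233 rad. The gap measured about 0.1 mm, within camera accuracy.
- **Push:** a steady 25 N or so toward the fence and 38 N down at the wrist. These are wrist readings; I could not measure the board's contact forces on the fence and bench directly.
- **Pin:** the collar was seated and the pin held at 100 N grip, with the fingertips about 18 mm above the board.
- **Bystanders:** in the final scene picture those in view looked unmoved. The arm partly hid the screwdriver, which the path never came near.

**Disagreements and hiccups:**
- The top and wrist cameras disagreed by about 5 mm in y for the pin. I used the wrist view and the insertion went in first time.
- The 15 N force guard tripped once when the board's corner first met the fence, so I raised it to 25 N and continued.

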